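# Click in the cover plate, then hold the belt tensioner wound to its stop

### The arm

A 7-joint arm with a two-finger parallel gripper is mounted at the origin on a cart in front of the work surface, level with it; the furniture and walls round the work are solid. World frame = base frame: x ahead of the robot, y to its left, z up, the work surface at z = 0. Lengths are in m, angles in rad, forces in N, time in s.
With the tool pointing down it reaches from about 0.4 to 0.85 m from the base axis. Payload 4.5 kg.
Tool frame: the origin (TCP) lies at the very end of the fingers, on their centre line; the grasp point (between the pads) lies 19 mm behind it; z points along the fingers, y is the direction in which the jaws open and shut (so a half turn about z gives the same grasp; the last joint's range is limited). The gripper opens to 85 mm and grips with 20 to 120 N. Pads are 22 mm wide; open, the fingers measure 114 mm over their backs; the gripper's body (76 mm by 85 mm) begins 54 mm behind the grasp point. The pads swing forward as they close: fully open they stand 13 mm farther back than shut.
Start: joints at [1.216, 0.689, -0.195, 1.565, 0.157, 0.902, -0.215], TCP at [0.237, -0.578, 0.231] pointing down, gripper open.
Joint ranges: [-3.01, 3.01], [-0.46, 2.08], [-1.47, 1.51], [0.13, 2.56], [-1, 4.14], [0.04, 2.09], [-2.66, 2.66]. Speed limits (rad/s): [2.57, 2.57, 3.14, 3.14, 3.14, 3.14, 3.14].

### API

Orientations are given as [roll, pitch, yaw] about the fixed x, y, z axes, in that order (R = Rz(yaw) Ry(pitch) Rx(roll)).
In Python, from rig import * gives the robot as it stands.
- The arm moves only by the tool jog_arm, never from a script. Its argument "series" is a list of rows, each a list of 7 numbers: the opening in per cent of the stroke, from 0 (shut) to 100 (fully open), then the shift along the world's x, y, z in units of 30 cm (1.0 is 30 cm), then the turn, a rotation vector about the world's x, y, z in units of 2 rad (1.0 is 2 rad). A call has 1 to 5 rows; each row is the pose to reach, as a shift and turn from the pose commanded when the call began; what a row does not reach only later rows make up. A row lasts 1/8 s, in which the tool goes at most 62.5 mm and 10.7 degrees, less where a joint would pass 70% of its speed; a pose out of reach is approached as far as the arm can. A call with a number of a shift or a turn outside -1 to 1 is refused whole. A call with a gripper value outside its range is refused whole. The fingers move at their own pace and stop on an object; "force" is the grip in N (left out, the last holds). Time passes only in rows, so rows that repeat a pose let the fingers close. It gives the time, the measured TCP pose, the force and the opening at its end, in the units of the state.
- read_state(): the state, without advancing time (a new reading comes with each control period).
- read_camera(name): name is "scene" or "top" or "wrist"; returns a dict with "image" (480x640x3 uint8, red, green, blue), "range_z" (480x640 float32, m along the optical axis (not along the pixel's ray), 0 where there is no reading), "camera_matrix" (3x3 intrinsics, pixels), "R" (3x3) and "t" (3): a world point X has camera coordinates R X + t; the wrist camera has in their place "hand_eye" (4x4, takes a point from camera to tool coordinates, whose origin is the TCP and whose axes are the flange's). Camera axes: x right, y down, z forward; pixel columns grow to the right and rows downward; lengths in m; the calibration is good to about 2 mm. A picture is of the moment at which its call begins: read the wrist's pose just before it.
- job_done(): hands the job in, once; it reports no verdict.
Trained networks look in a picture, given as the dict that the camera call returned (one of the last four; its "shot" number tells which), for a name from the list of things; names that differ only in an ending like _2 or _b are one class to them, and where a whole thing is asked for, a point or a joint stands for the part that bears it (a point fixed in the world has none). Each returns a list of dicts, best first, with "conf" (0 to 1); they miss things now and then, are a little off and sometimes report something else, mostly with a low value. They report only what shows in the picture. A call takes as long as a camera call.
- find_in(picture, query): "at" ([x, y, z] in m, in world coordinates, good to about 4 mm: the middle of the surface that is visible of it).
- masks_of(picture, query): "pixels" (480x640 bool, what is visible of it).
The state is a dict: "clock": time; "qpos": joint angles; "joint_vel": joint speeds; "tau": joint torques, N m; "tool_pos": TCP position; "orientation": TCP orientation; "wrist_force": force on the tool from outside, world axes, zero at the start; "ft_torque": the same for the moment, N m; "opening": opening from 0.0 (shut) to 1.0 (fully open).
Only numpy, scipy, OpenCV 4.12 (cv2) and the standard library are available. Lean on these libraries where they do the work, as an engineer would, in place of code of your own. Each camera call takes 0.05 s, during which the arm holds its last target.

### The job

The belt tensioner is to be made ready for fitting a belt: the yellow cover plate in its deck has not clicked in and one end stands up in the way of the tensioner arm. With the arm still at rest, press the raised end down until the plate sits level in its pocket under the spring catch; then take the white idler roller with the gripper and swing the tensioner arm against its spring all the way to its stop. Finish while still holding the roller there (do not let go), and leave the bearing, the guide bush and the vial where they stand.

Things in the scene. Friction and masses are not known exactly. Their poses are not given: they have to be found in the camera images.
- tensioner_base: Grey tensioner deck, fixed to the bench, 220 (x) x 200 (y) x 20 mm, placed and turned differently each time. Origin: centre of its underside. In its frame (mm): pocket for the cover plate x -76 to -14, y -82 to 0, floor at z 13; spring catch and its guide at the pocket's +y end, x -63 to -27, y -5 to 32, up to z 34; two steel stop posts up to z 42, all within 60 mm of the pivot.
- cover_plate: Loose yellow plate, 60 (x) x 80 (y) x 8 mm, 0.08 kg, origin at the centre of its underside, axes as the deck's. At first its -y end lies in the pocket and its +y end rides on the spring catch, 15 mm too high (tilt 0.18 rad). A press of a few N (under 10) at that end makes the catch give way and snap over it. Seated it is level, underside on the pocket floor, top 1 mm above the deck.
- press_spot (a point): The thin black disc, 20 mm across, painted on the cover plate's top face, 25 mm from the raised (+y) end, midway between the plate's sides: a good place to press. It goes down about 10 mm while the plate seats.
- idler_roller: White idler roller at the end of the tensioner arm: upright cylinder, diameter 30 mm, 31 mm tall, with a black flange of diameter 36 mm at its foot (2 mm high) and a 2 mm bolt head on top; spins freely on its vertical axis. Origin: on its axis at the foot, 43.5 mm above the deck's underside. The arm below it is 22 mm wide, 10 mm thick.
- roller_grip (a point): Point on the roller's axis 18 mm above its foot, the height at which to grip it. It moves in a level circle of radius 110 mm about the pivot.
- pivot (a point): Point on the arm's vertical pivot axis, level with roller_grip; at x 70, y 0 of the deck. The hub there has radius 17 mm (spring 20 mm) and its top is 59 mm above the deck's underside. At rest the arm points from the pivot towards (-0.5, +0.866) of the deck's x, y.
- tension_arm (a joint): Angle of the tensioner arm, rad: 0 at rest, grows as it is wound (counter-clockwise seen from above) to the stop at 1.2. Its spring always pulls it back, with about 4 N at the roller at rest and 9 N at the stop; let go, it swings back. While the cover plate is not seated, the plate's raised end blocks the arm short of its stop.
- bearing: Steel ball bearing, 40 mm diameter, 12 mm high, loose on the deck; origin at the centre of its underside. A bystander: must stay.
- guide_bush: Brass guide bush, 30 mm diameter, 27 mm high, loose on the deck; origin at the centre of its underside. A bystander: must stay.
- vial: White glass vial with blue cap, 31 mm diameter, 75 mm high, standing on the bench to the left of the deck; origin at the centre of its underside. A bystander: must stay.

How it is judged:
On the way, in this order (a step that is already met when the one before it is completed fails the run):
1. with the arm still at rest, the cover plate is pressed level into its pocket (z of cover_plate in the frame of tensioner_base below 0.0155 m and angle between cover_plate's own z axis and vertical below 0.03 rad and value of joint tension_arm below 0.3 rad), for 0.2 s.
2. the gripper has the roller and the arm is wound to its stop (value of joint tension_arm above 1.14 rad and contact force between the fingers and idler_roller above 1.5 N), for 0.2 s.
At the end, for the whole second after the job is handed in: The arm stands still within 0.06 rad of its stop (joint above 1.14), held there by the fingers on the roller (over 1.5 N), and the cover plate still sits level in its pocket (underside within 2.5 mm of the floor, tilt under 0.03 rad) (all of step 2 and velocity of joint tension_arm between -0.1 and 0.1 rad/s and z of cover_plate in the frame of tensioner_base below 0.0155 m and angle between cover_plate's own z axis and vertical below 0.03 rad); the arm keeps its last pose, push and grip.
It fails at once if the bearing is moved more than 20 mm or tipped (distance of bearing from where it was at the start of the episode above 0.02 m or angle between bearing's own z axis and vertical above 0.3 rad).
It fails at once if the guide bush is moved more than 20 mm or tipped (distance of guide_bush from where it was at the start of the episode above 0.02 m or angle between guide_bush's own z axis and vertical above 0.3 rad).
It fails at once if the vial is moved more than 20 mm or tipped (distance of vial from where it was at the start of the episode above 0.02 m or angle between vial's own z axis and vertical above 0.3 rad).
It also fails if it takes over 48 s, if anything falls off the work surface, if the arm or the gripper's body presses on something with over 40 N, if the wrist force passes 120 N, or if a joint passes its speed limit or range.

## Working session

There is one attempt and no reset: what is moved stays moved. The work goes in short steps, Python scripts to look and compute and a tool call to move; the robot and the scene stay as the last step left them, time stands still between calls to the robot, and variables do not carry over. Pictures are saved under pics/ and viewed, and the job is handed in when it is done.

Besides the shell and the picture viewer there is one more tool, called after "Call:" by a JSON object that holds its "name" and its "arguments", one argument or row to a line. jog_arm: Moves the arm, as the interface text tells. Shifts and turns lie within -1 to 1; 1 stands for 30 cm of shift or 2 rad of turn. Its arguments: {"type":"object","properties":{"series":{"type":"array"},"force":{"type":"number"}},"required":["series"]}

```bash
mkdir -p pics; ls; cat > h.py <<'E'
from rig import *
import numpy as np, cv2
def save(c,n):
    cv2.imwrite('pics/'+n,cv2.cvtColor(c['image'],cv2.COLOR_RGB2BGR))
def world(c,u,v,z=None):
    K=np.array(c['camera_matrix']);R=np.array(c['R']);t=np.array(c['t'])
    d=np.linalg.inv(K)@np.array([u,v,1.]);
    if z is None: d=d*c['range_z'][int(v),int(u)]; return R.T@(d-t)
    o=-R.T@t; w=R.T@d; return o+w*(z-o[2])/w[2]
E
python3 - <<'E'
from h import *
s=read_state();print(s)
for n in ['top','scene']:
    c=read_camera(n);save(c,n+'0.png')
    for q in ['cover_plate','press_spot','idler_roller','bearing','guide_bush','vial','tensioner_base','pivot']:
        print(n,q,[(np.round(r['at'],4),round(r['conf'],2)) for r in find_in(c,q)[:2]])
E
```

```text
pics
{'clock': 0.0, 'qpos': array([ 1.21577631,  0.69002854, -0.19449703,  1.56638024,  0.15731126,
        0.90246055, -0.21508517]), 'joint_vel': array([-3.78907797e-04, -1.78759500e-03,  5.40279173e-04,  1.88713979e-04,
        1.51965520e-05,  8.22884861e-04, -9.30060049e-04]), 'tau': array([ 7.13525824e-04, -5.39604449e+01, -1.26655910e+00, -1.58546090e+01,
        9.02319036e-03,  9.50804155e-03,  1.64940411e-05]), 'tool_pos': array([ 0.23662832, -0.57776072,  0.23044615]), 'orientation': array([-3.13971379e+00,  1.47782715e-04,  3.88917738e-01]), 'wrist_force': array([-0.73668136, -0.03682363,  0.47371651]), 'ft_torque': array([-0.0199556 , -0.03322029,  0.0125911 ]), 'opening': 1.003300269622932}
top cover_plate [(array([ 0.5836, -0.1079,  0.0283]), 0.65), (array([ 0.6911, -0.1556,  0.0378]), 0.65)]
top press_spot [(array([ 0.5882, -0.1125,  0.0246]), 0.56)]
top idler_roller [(array([0.6718, 0.0142, 0.075 ]), 0.91), (array([0.65  , 0.2158, 0.0718]), 0.2)]
top bearing []
top guide_bush [(array([ 0.6916, -0.1561,  0.0397]), 0.83)]
top vial [(array([0.6505, 0.2179, 0.0737]), 0.7), (array([ 0.6459, -0.0684,  0.0209]), 0.54)]
top tensioner_base []
top pivot [(array([ 0.6443, -0.0702,  0.017 ]), 0.87)]
scene cover_plate [(array([ 0.5808, -0.1131,  0.0314]), 0.93), (array([ 0.6438, -0.0995,  0.0211]), 0.51)]
scene press_spot [(array([ 0.5824, -0.1154,  0.027 ]), 0.63)]
scene idler_roller [(array([0.6688, 0.0032, 0.067 ]), 0.7)]
scene bearing [(array([0.5674, 0.0023, 0.0338]), 0.91)]
scene guide_bush [(array([ 0.6904, -0.1724,  0.0329]), 0.54)]
scene vial [(array([0.6456, 0.2103, 0.046 ]), 0.71)]
scene tensioner_base []
scene pivot [(array([ 0.6475, -0.1003,  0.0229]), 0.58)]
```

View pics/top0.png

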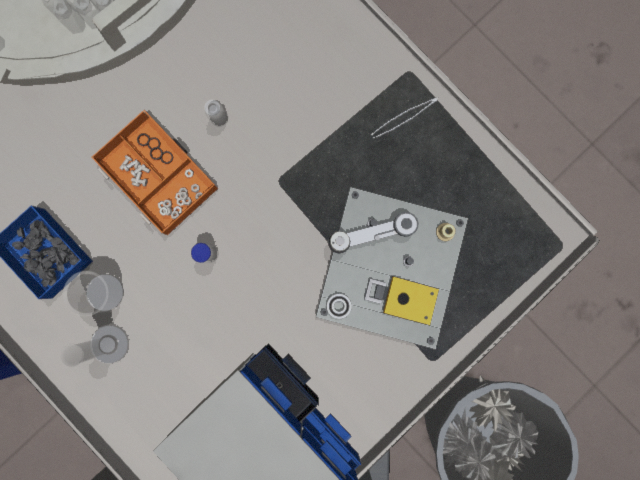

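View pics/scene0.png

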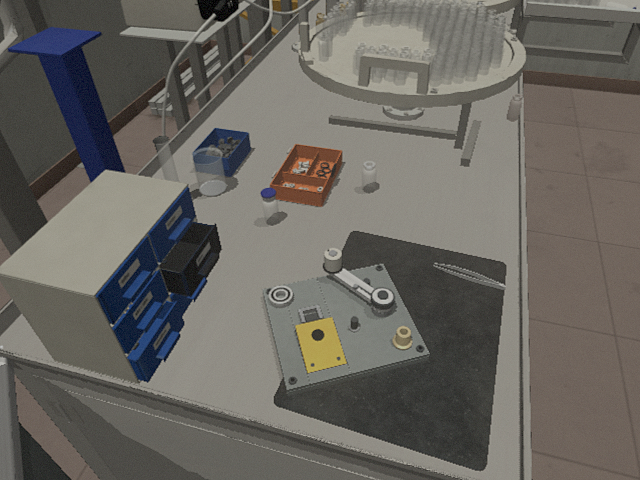

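```bash
python3 - <<'E'
from h import *
c=read_camera('top');np.savez('top.npz',**{k:np.array(v) for k,v in c.items()})
im=c['image'][170:370,290:490];cv2.imwrite('pics/topz.png',cv2.cvtColor(cv2.resize(im,(800,800),interpolation=cv2.INTER_CUBIC)[:, :],cv2.COLOR_RGB2BGR)[0:800][:,:800][:600*800//800+200][:800])
cv2.imwrite('pics/topz.png',cv2.cvtColor(cv2.resize(im,(600,600),interpolation=cv2.INTER_CUBIC),cv2.COLOR_RGB2BGR))
for n,(u,v,z) in dict(hub=(405,224,.059),roll=(340,241,.0765),bush=(447,231,.047),bear=(338,306,.032),b1=(354,193,.02),b2=(462,221,.02),b3=(431,340,.02),b4=(324,311,.02),spot=(403,298,.035)).items():
    print(n,world(c,u,v).round(4),world(c,u,v,z).round(4))
c=read_camera('scene');np.savez('scene.npz',**{k:np.array(v) for k,v in c.items()})
im=c['image'][230:400,250:440];cv2.imwrite('pics/scz.png',cv2.cvtColor(cv2.resize(im,(760,600*1)[0:2] if 0 else (664,594),interpolation=cv2.INTER_CUBIC),cv2.COLOR_RGB2BGR))
print(-np.array(c['R']).T@np.array(c['t']))
# cabinet extents
for n in [(200,400),(240,380),(300,370),(340,420),(280,380)]:
    t=np.load('top.npz');print(n,world(t,*n).round(3))
E
```

```text
hub [ 0.7032 -0.0939  0.0569] [ 0.703  -0.0936  0.059 ]
roll [0.672  0.0089 0.0748] [0.6718 0.009  0.0765]
bush [ 0.6974 -0.1685  0.0216] [ 0.695  -0.1628  0.047 ]
bear [0.5702 0.0068 0.0175] [0.5708 0.0075 0.032 ]
b1 [ 0.7555 -0.0145  0.0221] [ 0.7558 -0.0146  0.02  ]
b2 [ 0.7142 -0.1921  0.0253] [ 0.7148 -0.1935  0.02  ]
b3 [ 0.5204 -0.1437  0.026 ] [ 0.5199 -0.1449  0.02  ]
b4 [0.5617 0.0294 0.0217] [0.5617 0.0294 0.02  ]
spot [ 0.5864 -0.0968  0.0303] [ 0.5864 -0.0961  0.035 ]
[ 0.38531294 -0.50187737  0.63984098]
(200, 400) [ 0.411  0.227 -0.002]
(240, 380) [0.478 0.14  0.2  ]
(300, 370) [0.477 0.064 0.09 ]
(340, 420) [ 0.385 -0.002 -0.003]
(280, 380) [0.459 0.094 0.073]
```

View pics/topz.png

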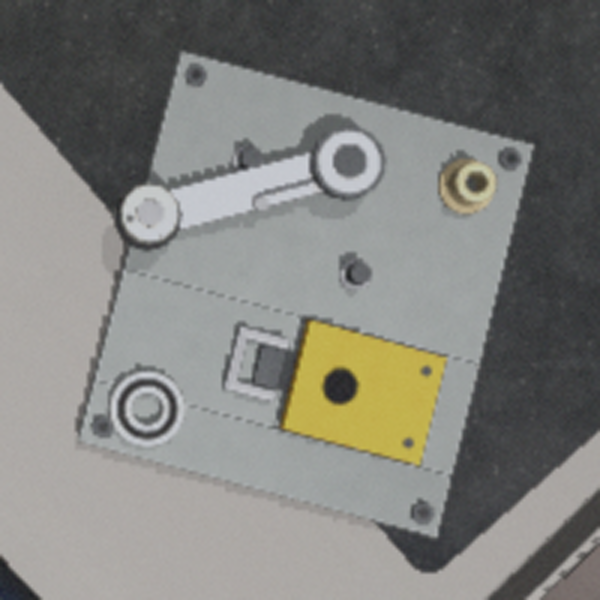

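View pics/scz.png

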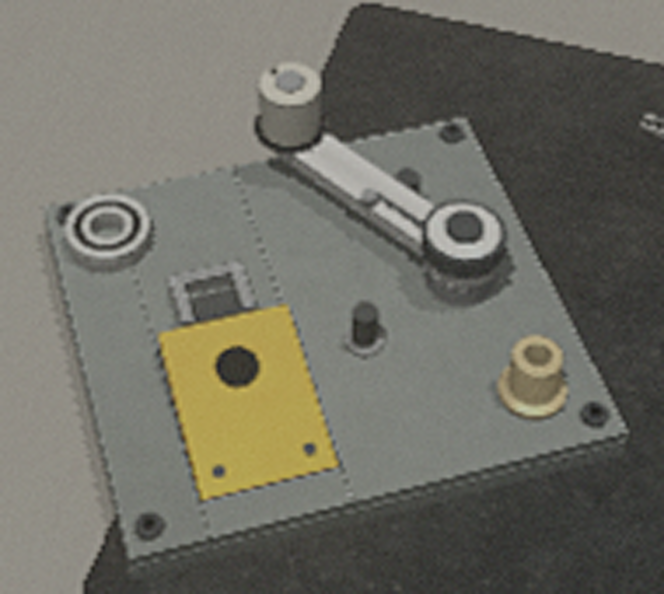

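```bash
python3 - <<'E'
from h import *
t=np.load('top.npz')
P=[];Q=[]
def add(u,v,z,d): P.append(world(t,u,v,z)[:2]);Q.append(d)
zc=lambda a,b:((a+.5)/3-.5+290,(b+.5)/3-.5+170)
for (a,b),d in zip([(181,52),(534,146),(437,537),(78,443)],[(110,100),(110,-100),(-110,-100),(-110,100)]): add(*zc(a,b),.02,d)
add(*zc(350,161),.059,(70,0))
r=(70-55,.866*110); add(*zc(151,213),.0765,r)
P=np.array(P);Q=np.array(Q)/1000
def fit(w):
    Pm=P[w].mean(0);Qm=Q[w].mean(0);H=(Q[w]-Qm).T@(P[w]-Pm)
    a=np.arctan2(H[0,1]-H[1,0],H[0,0]+H[1,1]);R=np.array([[np.cos(a),-np.sin(a)],[np.sin(a),np.cos(a)]])
    return a,R,Pm-R@Qm
for w in ([0,1,2,3],[0,1,2,3,4,5]):
    a,R,o=fit(w);print(a,o,((P-o)@R*1000-Q*1000).round(1).tolist())
print('spot',R@[-.045,-.026]+o,'-30',R@[-.045,-.03]+o,'piv',R@[.07,0]+o)
pv=R@[.07,0]+o
for th in np.linspace(0,1.25,6):
    b=2*np.pi/3+a+th;print(round(th,2),pv+.11*np.array([np.cos(b),np.sin(b)]))
# spot from image
for n in('top','scene'):
    c=np.load(n+'.npz');g=c['image'].astype(int).max(2)
    print(n, world(c,*( zc(340,386) if n=='top' else (250+237/664*190,230+367/594*170)),.031))
# height map
vv,uu=np.mgrid[0:480:4,0:640:4];K=t['camera_matrix'];Z=t['range_z'][::4,::4]
X=np.stack([(uu-K[0,2])/K[0,0]*Z,(vv-K[1,2])/K[1,1]*Z,Z],-1).reshape(-1,3);X=(X[Z.ravel()>0]-t['t'])@t['R']
for x in np.arange(.1,.75,.06):
    print(round(x,2),[round(X[(abs(X[:,0]-x)<.03)&(abs(X[:,1]-y)<.03)][:,2].max(initial=-9),2) for y in np.arange(-.3,.3,.06)])
E
```

```text
-0.230827512932764 [ 0.63561067 -0.08002933] [[0.0, 0.0], [-0.2, -0.3], [0.5, 0.2], [-0.3, 0.0], [0.2, 0.5], [0.4, -0.2]]
-0.2308644685082081 [ 0.63572298 -0.08001442] [[-0.1, 0.0], [-0.3, -0.3], [0.4, 0.2], [-0.4, -0.0], [0.1, 0.4], [0.3, -0.3]]
spot [ 0.58596758 -0.09502775] -30 [ 0.5850523  -0.09892162] piv [ 0.70386581 -0.09603176]
0.0 [0.67212297 0.00928867]
0.25 [ 0.64705308 -0.00183879]
0.5 [ 0.62551554 -0.01882272]
0.75 [ 0.60884944 -0.04060712]
1.0 [ 0.59809099 -0.06583757]
1.25 [ 0.59390912 -0.09294534]
top [ 0.58583634 -0.09670196  0.031     ]
scene [ 0.5872844  -0.09669613  0.031     ]
0.1 [np.float64(-0.56), np.float64(-0.8), np.float64(-0.7), np.float64(-0.6), np.float64(-9.0), np.float64(-9.0), np.float64(-9.0), np.float64(-9.0), np.float64(-9.0), np.float64(-9.0)]
0.16 [np.float64(-0.46), np.float64(-0.41), np.float64(-0.7), np.float64(-9.0), np.float64(-9.0), np.float64(-9.0), np.float64(-9.0), np.float64(-9.0), np.float64(-9.0), np.float64(-9.0)]
0.22 [np.float64(-0.44), np.float64(-0.41), np.float64(-9.0), np.float64(-9.0), np.float64(-9.0), np.float64(-9.0), np.fl
[... 827 characters left out ...]
4(0.03), np.float64(0.02), np.float64(0.03), np.float64(0.02), np.float64(0.02), np.float64(0.1), np.float64(0.18), np.float64(0.0), np.float64(0.01)]
0.58 [np.float64(0.03), np.float64(0.01), np.float64(0.02), np.float64(0.03), np.float64(0.04), np.float64(0.04), np.float64(0.02), np.float64(0.0), np.float64(0.0), np.float64(0.0)]
0.64 [np.float64(0.01), np.float64(0.01), np.float64(0.02), np.float64(0.04), np.float64(0.03), np.float64(0.08), np.float64(0.0), np.float64(0.0), np.float64(0.05), np.float64(0.08)]
0.7 [np.float64(0.01), np.float64(0.01), np.float64(0.05), np.float64(0.06), np.float64(0.06), np.float64(0.08), np.float64(0.01), np.float64(0.0), np.float64(0.0), np.float64(0.04)]
```

Call:
{"name": "jog_arm", "arguments": {
  "series": [
    [0, 0.117, 0.16, 0, 0, 0, -0.031],
    [0, 0.234, 0.32, 0, 0, 0, -0.062],
    [0, 0.351, 0.48, 0, 0, 0, -0.093],
    [0, 0.468, 0.64, 0, 0, 0, -0.124],
    [0, 0.58, 0.8, 0, 0, 0, -0.155]
  ],
  "force": 40
}}

```text
clock: 1.62
tool_pos: [0.4123, -0.3368, 0.2315]
orientation: [3.141, -0.001, 0.077]
wrist_force: [1.4, -0.5, 0.7]
opening: -0.004
```

Call:
{"name": "jog_arm", "arguments": {
  "series": [
    [0, 0.115, 0.16, 0, 0, 0, -0.031],
    [0, 0.23, 0.32, 0, 0, 0, -0.062],
    [0, 0.345, 0.48, -0.1, 0, 0, -0.093],
    [0, 0.46, 0.64, -0.25, 0, 0, -0.124],
    [0, 0.576, 0.796, -0.4, 0, 0, -0.154]
  ]
}}

```text
clock: 2.25
tool_pos: [0.5726, -0.1151, 0.1269]
orientation: [3.142, -0.002, -0.231]
wrist_force: [1.0, -0.1, -0.2]
opening: 0.003
```

Call:
{"name": "jog_arm", "arguments": {
  "series": [
    [0, 0, 0, 0, 0, 0, 0],
    [0, 0, 0, -0.08, 0, 0, 0],
    [0, 0, 0, -0.16, 0, 0, 0],
    [0, 0, 0, -0.235, 0, 0, 0],
    [0, 0, 0, -0.235, 0, 0, 0]
  ]
}}

```text
clock: 2.88
tool_pos: [0.5699, -0.1173, 0.0563]
orientation: [3.141, 0.003, -0.23]
wrist_force: [0.8, -0.4, -0.0]
opening: 0.003
```

```bash
python3 - <<'E'
from h import *
s=read_state();print(s['clock'],s['tool_pos'],s['orientation'],s['qpos'].round(2),s['wrist_force'])
c=read_camera('scene');im=c['image'][180:400,220:460];cv2.imwrite('pics/s1.png',cv2.cvtColor(cv2.resize(im,(640,587),interpolation=cv2.INTER_CUBIC),cv2.COLOR_RGB2BGR))
E
```

```text
2.875 [ 0.56986073 -0.117341    0.05626654] [ 3.14088332e+00  2.75219724e-03 -2.29923490e-01] [ 0.1   0.89  0.03  1.82 -0.06  0.43 -1.62] [ 0.78860874 -0.43858074 -0.03997488]
```

View pics/s1.png

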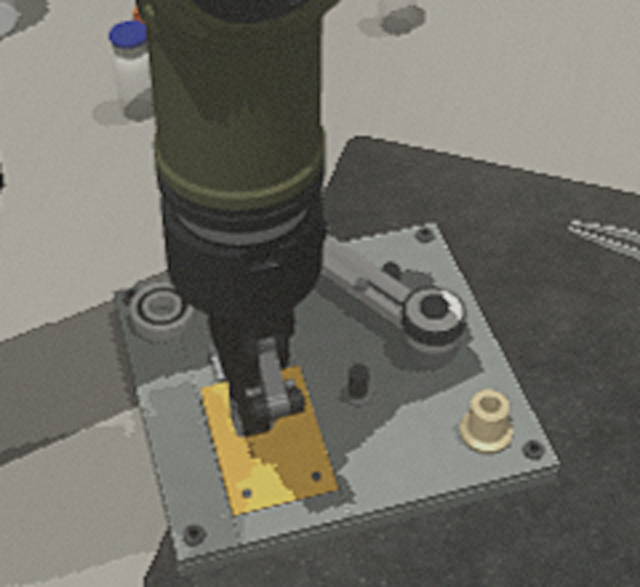

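Call:
{"name": "jog_arm", "arguments": {
  "series": [
    [0, 0.05, 0.064, 0, 0, 0, 0],
    [0, 0.05, 0.064, 0, 0, 0, 0],
    [0, 0.05, 0.064, -0.03, 0, 0, 0],
    [0, 0.05, 0.064, -0.06, 0, 0, 0],
    [0, 0.05, 0.064, -0.06, 0, 0, 0]
  ]
}}

```text
clock: 3.55
tool_pos: [0.5849, -0.098, 0.038]
orientation: [3.141, 0.002, -0.23]
wrist_force: [-0.4, 0.6, 0.1]
opening: -0.005
```

Call:
{"name": "jog_arm", "arguments": {
  "series": [
    [0, 0, 0, -0.013, 0, 0, 0],
    [0, 0, 0, -0.026, 0, 0, 0],
    [0, 0, 0, -0.037, 0, 0, 0],
    [0, 0, 0, -0.047, 0, 0, 0],
    [0, 0, 0, -0.055, 0, 0, 0]
  ]
}}

```text
clock: 4.18
tool_pos: [0.5863, -0.0972, 0.0223]
orientation: [-3.142, -0.0, -0.229]
wrist_force: [0.6, 1.0, 1.3]
opening: -0.001
```

Call:
{"name": "jog_arm", "arguments": {
  "series": [
    [0, 0, 0, -0.004, 0, 0, 0],
    [0, 0, 0, -0.008, 0, 0, 0],
    [0, 0, 0, -0.01, 0, 0, 0],
    [0, 0, 0, -0.01, 0, 0, 0]
  ]
}}

```text
clock: 4.68
tool_pos: [0.5859, -0.0975, 0.0211]
orientation: [3.141, 0.0, -0.229]
wrist_force: [-3.7, 1.4, 13.1]
opening: -0.002
```

Call:
{"name": "jog_arm", "arguments": {
  "series": [
    [0, 0, 0, 0.15, 0, 0, 0],
    [0, 0, 0, 0.3, 0, 0, 0],
    [50, 0.05, 0.07, 0.33, 0, 0, -0.06],
    [100, 0.15, 0.18, 0.33, 0, 0, -0.13],
    [100, 0.28, 0.35, 0.33, 0, 0, -0.2]
  ]
}}

```text
clock: 5.3
tool_pos: [0.6695, 0.0042, 0.1192]
orientation: [3.14, -0.001, -0.638]
wrist_force: [2.5, -1.0, -0.6]
opening: 0.638
```

```bash
cat > look.py <<'E'
from h import *
import sys
n=sys.argv[1]
s=read_state();print(s['clock'],s['tool_pos'],s['orientation'],s['wrist_force'],s['opening'])
c=read_camera('scene');im=c['image'][180:400,220:460];cv2.imwrite(f'pics/s{n}.png',cv2.cvtColor(cv2.resize(im,(640,587),interpolation=cv2.INTER_CUBIC),cv2.COLOR_RGB2BGR))
np.savez(f's{n}.npz',**{k:np.array(v) for k,v in c.items()})
E
python3 look.py 2
```

```text
5.3 [0.66953664 0.00420751 0.11916582] [ 3.13965492e+00 -1.30156395e-03 -6.38026216e-01] [ 2.46164024 -0.9552052  -0.57011718] 0.6381021846810839
```

View pics/s2.png

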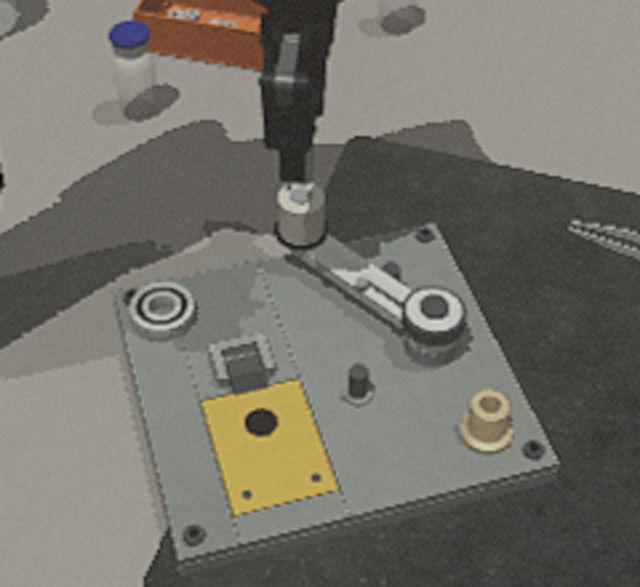

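```bash
python3 - <<'E'
from h import *
a=-.2309;R=np.array([[np.cos(a),-np.sin(a)],[np.sin(a),np.cos(a)]]);o=np.array([.6357,-.08])
for n in('scene','s2'):
    c=np.load(n+'.npz');h=cv2.cvtColor(c['image'],cv2.COLOR_RGB2HSV)
    m=(h[...,0]>18)&(h[...,0]<32)&(h[...,1]>140)&(c['range_z']>0);m[:, :290]=0;m[:,350:]=0
    m=cv2.erode(m.astype(np.uint8),np.ones((3,3)))>0
    v,u=np.nonzero(m);Z=c['range_z'][v,u];K=c['camera_matrix']
    X=np.stack([(u-K[0,2])/K[0,0]*Z,(v-K[1,2])/K[1,1]*Z,Z],-1);X=(X-c['t'])@c['R']
    d=(X[:,:2]-o)@R; A=np.c_[d[:,0]+.045,d[:,1]+.041,np.ones(len(d))]
    k=np.linalg.lstsq(A,X[:,2],rcond=None)[0];print(n,len(d),k, d.min(0),d.max(0))
E
```

```text
scene 5 [ 0.1363486  -0.1143972   0.01807047] [-0.04312436 -0.07787019] [0.46518974 2.36731413]
s2 1 [ 0.00060291 -0.00062952  0.02188931] [-0.01745661 -0.0697592 ] [-0.01745661 -0.0697592 ]
```

```bash
python3 - <<'E'
from h import *
a=-.2309;R=np.array([[np.cos(a),-np.sin(a)],[np.sin(a),np.cos(a)]]);o=np.array([.6357,-.08])
for n in('scene','s2'):
    c=np.load(n+'.npz');i=c['image'].astype(int)
    m=(i[...,0]-i[...,2]>60)&(c['range_z']>0);m[:, :290]=0;m[:,360:]=0;m[:310]=0
    m=cv2.erode(m.astype(np.uint8),np.ones((3,3)))>0
    v,u=np.nonzero(m);Z=c['range_z'][v,u];K=c['camera_matrix']
    X=np.stack([(u-K[0,2])/K[0,0]*Z,(v-K[1,2])/K[1,1]*Z,Z],-1);X=(X-c['t'])@c['R']
    d=(X[:,:2]-o)@R; A=np.c_[d[:,0]+.045,d[:,1]+.041,np.ones(len(d))]
    k=np.linalg.lstsq(A,X[:,2],rcond=None)[0];print(n,len(d),k, d.min(0),d.max(0))
E
```

```text
scene 1394 [0.00070821 0.18430712 0.02830606] [-0.07260618 -0.07993735] [-0.01575346 -0.0031299 ]
s2 1302 [-0.00272464 -0.00030038  0.0210257 ] [-0.07273848 -0.07950575] [-0.01540883 -0.00210669]
```

Call:
{"name": "jog_arm", "arguments": {
  "series": [
    [100, 0.007, 0.006, 0, 0, 0, -0.02],
    [100, 0.007, 0.006, 0, 0, 0, -0.02],
    [100, 0.007, 0.006, 0, 0, 0, -0.02]
  ]
}}

```text
clock: 5.72
tool_pos: [0.6704, 0.0058, 0.1186]
orientation: [3.14, -0.0, -0.671]
wrist_force: [-0.2, 0.2, 0.3]
opening: 1.0
```

Call:
{"name": "jog_arm", "arguments": {
  "series": [
    [100, 0.006, 0.012, 0, 0, 0, 0],
    [100, 0.006, 0.012, -0.08, 0, 0, 0],
    [100, 0.006, 0.012, -0.16, 0, 0, 0],
    [100, 0.006, 0.012, -0.24, 0, 0, 0],
    [100, 0.006, 0.012, -0.24, 0, 0, 0]
  ]
}}

```text
clock: 6.35
tool_pos: [0.6713, 0.0115, 0.0448]
orientation: [3.139, 0.003, -0.67]
wrist_force: [-0.6, 0.9, 0.9]
opening: 1.002
```

```bash
python3 look.py 3
```

```text
6.35 [0.67129659 0.01148907 0.04484139] [ 3.13910105  0.00340587 -0.66967957] [-0.63885453  0.91801637  0.8602073 ] 1.0022122723198437
```

View pics/s3.png

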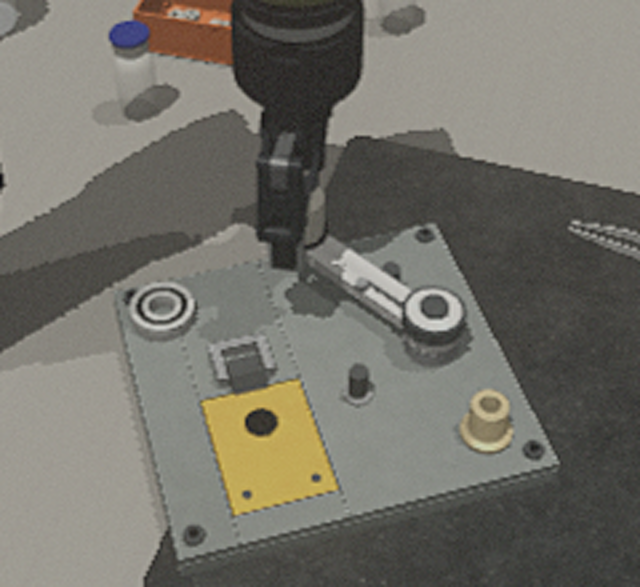

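Call:
{"name": "jog_arm", "arguments": {
  "series": [
    [60, 0.002, -0.007, 0.01, 0, 0, 0],
    [30, 0.002, -0.007, 0.01, 0, 0, 0],
    [0, 0.002, -0.007, 0.01, 0, 0, 0],
    [0, 0.002, -0.007, 0.01, 0, 0, 0],
    [0, 0.002, -0.007, 0.01, 0, 0, 0]
  ],
  "force": 50
}}

```text
clock: 7.02
tool_pos: [0.674, 0.0095, 0.0505]
orientation: [-3.141, -0.001, -0.669]
wrist_force: [-1.4, 0.5, 5.1]
opening: 0.336
```

Call:
{"name": "jog_arm", "arguments": {
  "series": [
    [0, 0, 0, 0, 0, 0, 0],
    [0, 0, 0, 0, 0, 0, 0]
  ]
}}

```text
clock: 7.28
tool_pos: [0.674, 0.0095, 0.0505]
orientation: [-3.141, -0.001, -0.669]
wrist_force: [-2.1, 0.0, 5.4]
opening: 0.333
```

```bash
python3 look.py 4
```

```text
7.275 [0.67404515 0.00948518 0.05046318] [-3.14109036e+00 -8.26744297e-04 -6.69162189e-01] [-2.05711488  0.047475    5.36420947] 0.3331978266296197
```

View pics/s4.png

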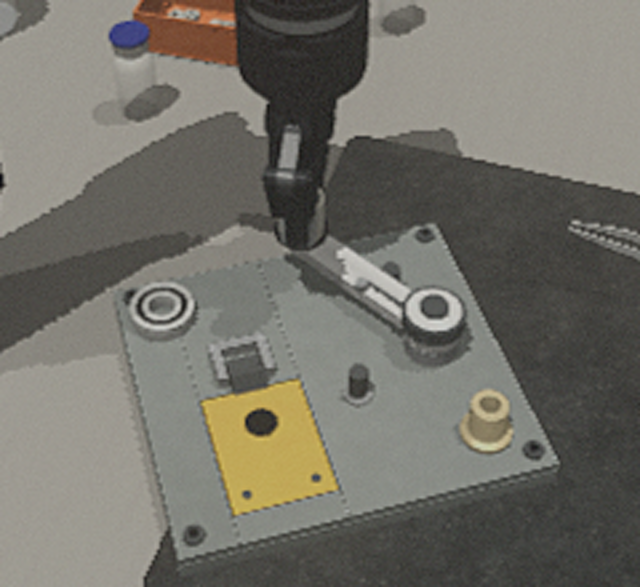

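```bash
python3 - <<'E'
import numpy as np
b=2*np.pi/3-.2309
f=lambda t:.11*np.array([np.cos(b+t),np.sin(b+t)])/.3
for s,l in((0,(.08,.16,.24,.32,.4)),(.4,(.48,.56,.64,.72,.8)),(.8,(.88,.96,1.04,1.1,1.15)),(1.15,(1.18,1.2,1.22,1.24))):
    print(s,[[round(x,3) for x in f(t)-f(s)] for t in l])
E
```

```text
0 [[np.float64(-0.028), np.float64(-0.01)], [np.float64(-0.055), np.float64(-0.021)], [np.float64(-0.08), np.float64(-0.035)], [np.float64(-0.105), np.float64(-0.051)], [np.float64(-0.128), np.float64(-0.069)]]
0.4 [[np.float64(-0.022), np.float64(-0.02)], [np.float64(-0.042), np.float64(-0.041)], [np.float64(-0.06), np.float64(-0.064)], [np.float64(-0.077), np.float64(-0.088)], [np.float64(-0.091), np.float64(-0.113)]]
0.8 [[np.float64(-0.012), np.float64(-0.027)], [np.float64(-0.023), np.float64(-0.054)], [np.float64(-0.031), np.float64(-0.082)], [np.float64(-0.035), np.float64(-0.104)], [np.float64(-0.038), np.float64(-0.122)]]
1.15 [[np.float64(-0.001), np.float64(-0.011)], [np.float64(-0.002), np.float64(-0.018)], [np.float64(-0.002), np.float64(-0.026)], [np.float64(-0.003), np.float64(-0.033)]]
```

Call:
{"name": "jog_arm", "arguments": {
  "series": [
    [0, -0.028, -0.01, 0.003, 0, 0, 0],
    [0, -0.055, -0.021, 0.003, 0, 0, 0],
    [0, -0.08, -0.035, 0.003, 0, 0, 0],
    [0, -0.105, -0.051, 0.003, 0, 0, 0],
    [0, -0.128, -0.069, 0.003, 0, 0, 0]
  ]
}}

```text
clock: 7.95
tool_pos: [0.6361, -0.0105, 0.0507]
orientation: [-3.139, -0.002, -0.669]
wrist_force: [6.4, 2.6, -3.4]
opening: 0.329
```

Call:
{"name": "jog_arm", "arguments": {
  "series": [
    [0, -0.022, -0.02, 0, 0, 0, 0],
    [0, -0.042, -0.041, 0, 0, 0, 0],
    [0, -0.06, -0.064, 0, 0, 0, 0],
    [0, -0.077, -0.088, 0, 0, 0, 0],
    [0, -0.091, -0.113, 0, 0, 0, 0]
  ]
}}

```text
clock: 8.57
tool_pos: [0.6093, -0.0425, 0.0506]
orientation: [-3.137, -0.0, -0.667]
wrist_force: [6.9, 5.0, -1.8]
opening: 0.328
```

```bash
python3 look.py 5
```

```text
8.575 [ 0.60926843 -0.04246092  0.05061551] [-3.13709008e+00 -4.91830205e-04 -6.67267202e-01] [ 6.87292543  4.95642893 -1.83445166] 0.32762531864881206
```

View pics/s5.png

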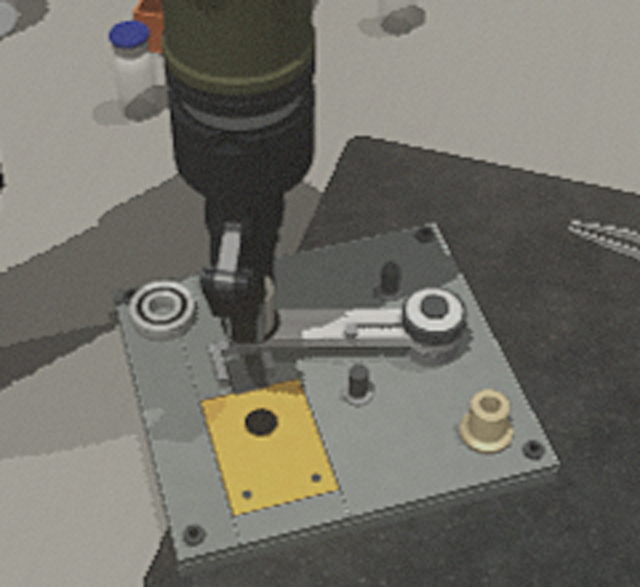

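Call:
{"name": "jog_arm", "arguments": {
  "series": [
    [0, -0.012, -0.027, 0, 0, 0, 0],
    [0, -0.023, -0.054, 0, 0, 0, 0],
    [0, -0.031, -0.082, 0, 0, 0, 0],
    [0, -0.035, -0.104, 0, 0, 0, 0],
    [0, -0.038, -0.122, 0, 0, 0, 0]
  ]
}}

```text
clock: 9.25
tool_pos: [0.597, -0.0771, 0.0505]
orientation: [-3.137, 0.003, -0.666]
wrist_force: [3.8, 8.1, 0.2]
opening: 0.329
```

Call:
{"name": "jog_arm", "arguments": {
  "series": [
    [0, -0.001, -0.011, 0, 0, 0, 0],
    [0, -0.002, -0.018, 0, 0, 0, 0],
    [0, -0.002, -0.02, 0, 0, 0, 0],
    [0, -0.002, -0.02, 0, 0, 0, 0]
  ]
}}

```text
clock: 9.75
tool_pos: [0.5961, -0.0826, 0.0505]
orientation: [-3.137, 0.004, -0.666]
wrist_force: [4.6, 8.0, 0.4]
opening: 0.33
```

```bash
python3 look.py 6; python3 -c "
import numpy as np
from h import *
p=read_state()['tool_pos'];print(np.arctan2(p[1]+.09603,p[0]-.70387)%6.2832-(2*np.pi/3-.2309),np.hypot(p[1]+.09603,p[0]-.70387))"
```

```text
9.75 [ 0.59613956 -0.0825599   0.05052706] [-3.13670648  0.00379123 -0.66577104] [4.58097992 7.99908474 0.44721941] 0.3300758571620259
1.1533988443869743 0.10855297732837954
```

View pics/s6.png

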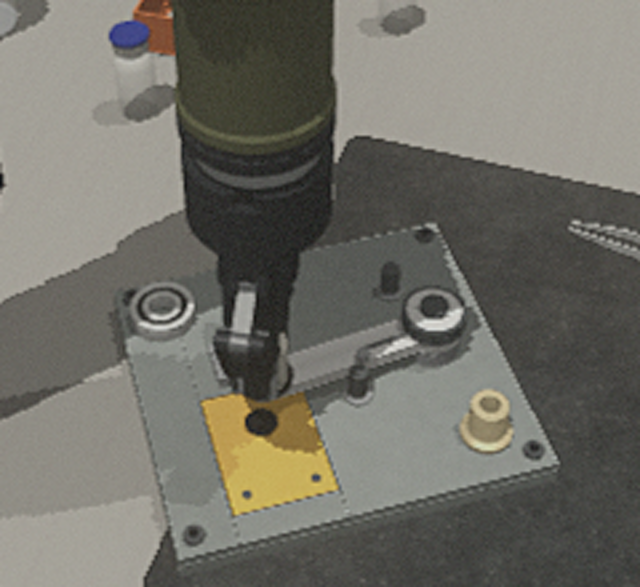

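Call:
{"name": "jog_arm", "arguments": {
  "series": [
    [0, 0, -0.006, 0, 0, 0, 0],
    [0, 0, -0.012, 0, 0, 0, 0],
    [0, 0, -0.018, 0, 0, 0, 0],
    [0, 0, -0.018, 0, 0, 0, 0]
  ]
}}

```text
clock: 10.3
tool_pos: [0.5957, -0.0874, 0.0505]
orientation: [-3.137, 0.005, -0.666]
wrist_force: [2.5, 9.2, 1.9]
opening: 0.337
```

Call:
{"name": "jog_arm", "arguments": {
  "series": [
    [0, 0, -0.005, 0, 0, 0, 0],
    [0, 0, -0.01, 0, 0, 0, 0],
    [0, 0, -0.01, 0, 0, 0, 0],
    [0, 0, -0.01, 0, 0, 0, 0]
  ]
}}

```text
clock: 10.8
tool_pos: [0.5957, -0.0876, 0.0505]
orientation: [-3.134, 0.008, -0.664]
wrist_force: [3.2, 13.4, 2.9]
opening: 0.332
```

Call:
{"name": "jog_arm", "arguments": {
  "series": [
    [0, 0, -0.005, 0, 0, 0, 0],
    [0, 0, -0.008, 0, 0, 0, 0],
    [0, 0, -0.008, 0, 0, 0, 0],
    [0, 0, -0.008, 0, 0, 0, 0],
    [0, 0, -0.008, 0, 0, 0, 0]
  ]
}}

```text
clock: 11.42
tool_pos: [0.5957, -0.0878, 0.0505]
orientation: [-3.133, 0.01, -0.662]
wrist_force: [2.7, 16.6, 3.4]
opening: 0.336
```

```bash
python3 look.py 7; python3 - <<'E'
from h import *
p=read_state()['tool_pos'];print(np.arctan2(p[1]+.09603,p[0]-.70387)%6.2832-(2*np.pi/3-.2309))
a=-.2309;R=np.array([[np.cos(a),-np.sin(a)],[np.sin(a),np.cos(a)]]);o=np.array([.6357,-.08])
c=np.load('s7.npz');i=c['image'].astype(int)
m=(i[...,0]-i[...,2]>50)&(c['range_z']>0);m[:, :290]=0;m[:,360:]=0;m[:310]=0
m=cv2.erode(m.astype(np.uint8),np.ones((3,3)))>0
v,u=np.nonzero(m);Z=c['range_z'][v,u];K=c['camera_matrix']
X=np.stack([(u-K[0,2])/K[0,0]*Z,(v-K[1,2])/K[1,1]*Z,Z],-1);X=(X-c['t'])@c['R']
d=(X[:,:2]-o)@R; A=np.c_[d[:,0]+.045,d[:,1]+.041,np.ones(len(d))]
print(np.linalg.lstsq(A,X[:,2],rcond=None)[0])
for q in ['bearing','guide_bush','vial']: print(q,[(np.round(r['at'],3),r['conf']) for r in find_in(read_camera('scene'),q)[:1]])
E
```

```text
11.425 [ 0.59566139 -0.08777985  0.05045844] [-3.13268244  0.00965127 -0.66213897] [ 2.650734   16.59766382  3.36452577] 0.33567114695091876
1.2022759973963897
[-0.0014364  -0.00103989  0.02098212]
bearing [(array([0.57 , 0.001, 0.033]), 0.66)]
guide_bush [(array([ 0.69 , -0.169,  0.035]), 0.81)]
vial [(array([0.644, 0.211, 0.046]), 0.84)]
```

View pics/s7.png

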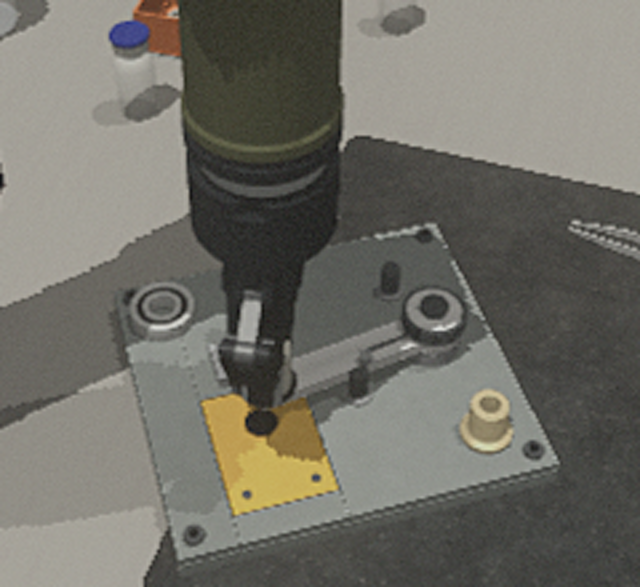

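The arm is at its stop at about 1.20 rad. The roller is held, the plate is level and the bystanders haven't moved, so I'm handing the job in.

```bash
python3 -c "
from rig import *
print(job_done());s=read_state();print(s['clock'],s['tool_pos'],s['wrist_force'],s['opening'])"
```

```text
the job is handed in; nothing more can be done
None
the job is handed in; nothing more can be done
```

The cover plate is seated, the tensioner arm is wound to its stop, and I handed the job in at about 11.5 s with the roller still held. The hand-in reported no verdict.

- **Plate:** I pressed the black spot with closed fingers, ending at about 13 N at the wrist. The plate's tilt went from 0.184 rad to about 0.001 rad, with its top at 21.0 mm. It measured the same again with the arm wound.
- **Roller:** I gripped it with a 50 N setting, with the fingertips about 5 mm higher than your grip height to stay clear of the flange. The jaws read 0.33 open, about 28 mm against the 30 mm roller.
- **Arm at stop:** The arm angle worked out from the tool position is about 1.20 rad. When I pushed on further, the tool stood still while the wrist force rose from 9 N to 17 N, so it is firmly against the stop.
- **Bystanders:** The bearing, guide bush and vial were found within about 4 mm of their first positions, which is the detector's own error.

Grip force on the roller and joint velocity could not be read directly. I inferred them from the jaw opening, the wrist force and the steady tool pose.

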